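Set the round suction port of a jeweller's bench to half open

TASK

Two small suction boxes stand on the goldsmith's bench, both shut. On the one whose port has the round collar, slide the shutter plate by its knob away from the collar to the next stop, the middle one of its three, so that it clicks in and the port stands half open; then let go. Leave the shutter of the square-collared box shut.

Things in the scene. Friction and masses are not known exactly. Their poses are not given: they have to be found in the camera images.
- round_box: Fixed grey box 250 (x) x 120 (y) x 50 mm high. Origin: centre of its underside. Its x runs from collar end to knob end, the way the shutter opens; z up. Round steel collar (72 mm across, top 79 mm above the bench) at x = -65 mm. The plate slides between rails (y = +-50 mm, tops at 58 mm). The other box is alike but for a square collar and knob; they may swap sides.
- round_shutter (a joint): Travel of the round box's aluminium plate (m): 0 shut, 0.036 middle stop, 0.072 open; three dark studs on each rail mark the knob's stops. Starts within 3 mm of shut. A detent draws the plate into each stop: leaving shut takes up to about 9 N; let go within about 15 mm of the middle stop it clicks in, to within 2 mm.
- round_knob (a point): Centre of the top of the upright round black knob on the round box's plate, 95 mm above the bench: a cylinder 26 mm in diameter, 40 mm tall, on the plate (top at 55 mm). It slides with the plate along the box's x. Shut, its centre is 90 mm from the collar's centre, 54 mm from the collar's edge.
- square_knob (a point): Centre of the top face of the square black knob (24 x 24 x 40 mm, top 95 mm above the bench) on the shutter plate of the other box, the one with the square collar. To be left alone.

How it is judged:
By the outcome, as a careful person would: the job done as asked, in the order asked, and still so for the second after the job is handed in, with the robot touching nothing.
It also fails if it takes over 38 s, if anything falls off the work surface, if the arm or the gripper's body presses on something with over 40 N, if the wrist force passes 120 N, or if a joint passes its speed limit or range.

ROBOT

A 7-joint arm with a two-finger parallel gripper is mounted at the origin on the work surface. World frame = base frame: x ahead of the robot, y to its left, z up, the work surface at z = 0. Lengths are in m, angles in rad, forces in N, time in s.
With the tool pointing down it reaches from about 0.425 to 0.875 m from the base axis. Payload 4.7 kg.
Tool frame: the origin (TCP) lies at the very end of the fingers, on their centre line; the grasp point (between the pads) lies 19 mm behind it; x points along the fingers, y is the direction in which the jaws open and shut, and the axes are right-handed (so a half turn about x gives the same grasp; the last joint's range is limited). The gripper opens to 87 mm and grips with 3 to 60 N. Pads are 19 mm wide; open, the fingers measure 117 mm over their backs; the gripper's body (75 mm by 190 mm) begins 51 mm behind the grasp point.
Start: joints at [1.143, 0.321, -0.07, 1.45, 0.023, 1.371, -0.057], TCP at [0.278, -0.588, 0.19] pointing down, gripper open.
Joint ranges: [-2.86, 2.86], [-0.3, 2.09], [-1.38, 1.24], [0.06, 2.45], [-1.56, 4.7], [0.09, 2.05], [-2.69, 2.69]. Speed limits (rad/s): [2.57, 2.57, 3.14, 3.14, 3.14, 3.14, 3.14].

INTERFACE

Orientations are given as a rotation vector (axis times angle).
In Python, from station import bot gives the robot as it stands.
- The arm moves only by the tool carry_out, never from a script. Its argument "targets" is a list of rows, each a list of 2 entries, a list of its own where there are three numbers: the shift along the tool's x, y, z in mm, then the turn about the tool's x in rad. A call has exactly 10 rows; each row is the pose to reach, as a shift and turn from the pose commanded when the call began, along the tool's axes at that moment; what a row does not reach only later rows make up. A row lasts 1/12 s, in which the tool goes at most 41.7 mm and 7.16 degrees, less where a joint would pass 70% of its speed; a pose out of reach is approached as far as the arm can. A call with a gripper value outside its range is refused whole. "grip" is the opening in per cent of the stroke, from 0 (shut) to 100 (fully open), set as the call begins (left out, the last holds). The fingers move at their own pace and stop on an object; "grip_force" is the grip in N (left out, the last holds). Time passes only in rows, so rows that repeat a pose let the fingers close, or fill a call up. It gives the time, the measured TCP pose, the force and the opening at its end, in the units of the state.
- bot.state(): the state, without advancing time (a new reading comes with each control period).
- bot.capture(name): name is "scene" or "top" or "wrist"; returns a dict with "pixels" (480x640x3 uint8, red, green, blue), "K" (3x3 intrinsics, pixels), "D" ([k1, k2, p1, p2, k3] as OpenCV has them; the pictures are not rectified), "T" (4x4, takes a point from camera to world coordinates). Camera axes: x right, y down, z forward; pixel columns grow to the right and rows downward; lengths in m; the calibration is good to about 2 mm. A picture is of the moment at which its call begins. There is no depth.
- bot.finish_job(): hands the job in, once; it reports no verdict.
Trained networks look in the newest picture that a camera, given by its name, has taken for a name from the list of things; names that differ only in an ending like _2 or _b are one class to them, and where a whole thing is asked for, a point or a joint stands for the part that bears it (a point fixed in the world has none). Each returns a list of dicts, best first, with "p" (0 to 1); they miss things now and then, are a little off and sometimes report something else, mostly with a low value. They report only what shows in the picture. A call takes as long as a camera call.
- bot.recognise(camera, thing): "position" ([x, y, z] in m, in world coordinates, good to about 4 mm: the middle of the surface that is visible of it).
- bot.mark_of(camera, thing): "position" ([x, y, z] in m, in world coordinates, good to about 4 mm: a listed point, or the origin of a listed thing).
The state is a dict: "clock": time; "joint_positions": joint angles; "dq": joint speeds; "joint_torque": joint torques, N m; "tcp_pos": TCP position; "orientation": TCP orientation; "contact_force": force on the tool from outside, world axes, zero at the start; "wrist_torque": the same for the moment, N m; "finger_gap": opening from 0.0 (shut) to 1.0 (fully open).
Only numpy, scipy, OpenCV 4.12 (cv2) and the standard library are available. Lean on these libraries where they do the work, as an engineer would, in place of code of your own. Each camera call takes 0.05 s, during which the arm holds its last target. There are 200 camera calls.

## Working session

There is one attempt and no reset: what is moved stays moved. The work goes in short steps, Python scripts to look and compute and a tool call to move; the robot and the scene stay as the last step left them, time stands still between calls to the robot, and variables do not carry over. Pictures are saved under pics/ and viewed, about 8 in all and at most 12, crops included, and the job is handed in when it is done.

Besides the shell and the picture viewer there is one more tool, called as name([rows], argument=value, ...), one row to a line, values as JSON. carry_out: Moves the arm, as the interface text tells. Its arguments: {"type":"object","properties":{"targets":{"type":"array"},"grip":{"type":"number"},"grip_force":{"type":"number"}},"required":["targets"]}

```bash
mkdir -p pics; python3 - <<'E'
from station import bot
import cv2
s=bot.state();print(s)
for c in("scene","top"):
    r=bot.capture(c);cv2.imwrite(f"pics/{c}1.png",r["pixels"][:,:,::-1])
    for t in("round_box","round_knob","square_knob"):
        print(c,t,bot.mark_of(c,t)[:3])
E
```

```text
{'clock': 0.0, 'joint_positions': array([ 1.14310397,  0.32182512, -0.07007258,  1.45167135,  0.02262173,
        1.37076471, -0.05690004]), 'dq': array([-0.00021168, -0.0004124 , -0.00095499,  0.00054983, -0.00171241,
        0.00112914, -0.00071589]), 'joint_torque': array([-1.32998812e-04, -4.91281128e+01, -4.03564554e-01, -3.12526238e+01,
       -6.36726804e-02,  4.35681792e-02,  1.72794994e-04]), 'tcp_pos': array([ 0.27759462, -0.58707655,  0.18876192]), 'orientation': array([ 1.97683713,  0.44589417, -1.97791138]), 'contact_force': array([ 0.65009684, -0.26100454,  0.09754508]), 'wrist_torque': array([ 0.03494068, -0.04372973, -0.00186906]), 'finger_gap': 0.9981820109965877}
scene round_box [{'position': [0.5624, 0.1666, -0.0058], 'p': 0.68}]
scene round_knob [{'position': [0.5823, 0.17, 0.0925], 'p': 0.94}, {'position': [0.5644, 0.168, -0.0036], 'p': 0.54}]
scene square_knob [{'position': [0.5881, -0.1838, 0.0978], 'p': 0.87}]
top round_box [{'position': [0.5644, 0.1651, 0.0025], 'p': 0.8}]
top round_knob [{'position': [0.5889, 0.1699, 0.0921], 'p': 0.82}]
top square_knob [{'position': [0.5878, -0.1852, 0.0973], 'p': 0.66}]
```

View pics/top1.png

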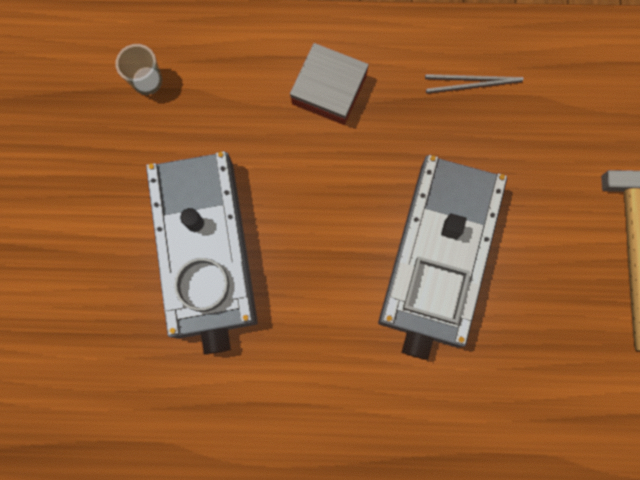

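View pics/scene1.png

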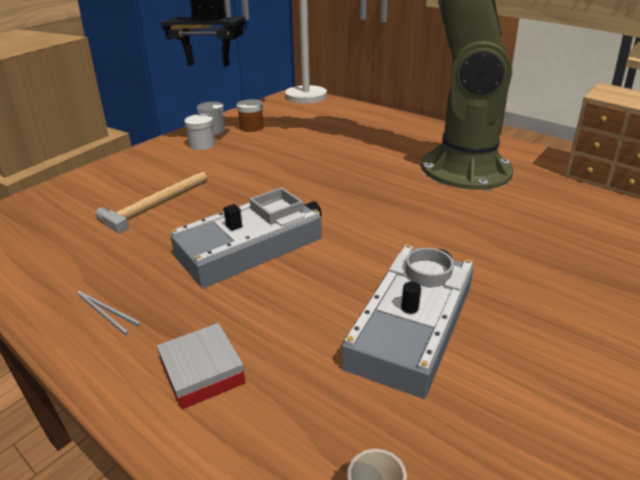

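The top view shows the round-collared box on the left: knob near (192,215), collar near (203,285), rail screws at (152,167), (222,155), (173,331) and (246,318). The square-collared box is on the right. The scene view agrees. Next I'll get the box axis and the shift in tool axes.

```bash
cat > h.py <<'E'
from station import bot
import numpy as np, cv2
from scipy.spatial.transform import Rotation as Ro
def bp(r,px,z):
    u=cv2.undistortPoints(np.array(px,float).reshape(-1,1,2),r["K"],np.array(r["D"],float)).reshape(-1,2)
    d=np.c_[u,np.ones(len(u))]@r["T"][:3,:3].T; o=r["T"][:3,3]
    return o+d*((z-o[2])/d[:,2])[:,None]
E
python3 - <<'E'
from h import *
r=bot.capture("top");s=bot.state()
P=bp(r,[(152,167),(222,155),(173,331),(246,318)],.058)
print(P); a=(P[0]+P[1]-P[2]-P[3])[:2];a/=np.linalg.norm(a);print("axis",a,np.degrees(np.arctan2(a[1],a[0])),"ctr",P.mean(0), "knob exp",P.mean(0)[:2]+.025*a)
R=Ro.from_rotvec(s["orientation"]).as_matrix();print(R.round(3))
g=np.array([.586,.170,.19])
print("shift mm",R.T@(g-s["tcp_pos"])*1000)
b=np.array([-a[1],a[0],0])
print("turn",np.arctan2(b@R[:,2],b@R[:,1]))
E
```

```text
[[0.66857864 0.23828469 0.058     ]
 [0.68889297 0.13914306 0.058     ]
 [0.4371268  0.1909268  0.058     ]
 [0.45728445 0.0928597  0.058     ]]
axis [0.9801595  0.19821038] 11.432326293263543 ctr [0.56297072 0.16530356 0.058     ] knob exp [0.5874747  0.17025882]
[[-0.     0.428 -0.904]
 [ 0.    -0.904 -0.428]
 [-1.    -0.     0.   ]]
shift mm [-2.23492693e-01 -5.53079393e+02 -6.02504620e+02]
turn -2.8992869854528966
```

carry_out([
  [[0, -27, -30], 0.0],
  [[0, -54, -60], 0.0],
  [[0, -81, -90], 0.03],
  [[0, -108, -120], 0.06],
  [[0, -135, -150], 0.09],
  [[0, -162, -180], 0.12],
  [[0, -190, -208], 0.15],
  [[0, -218, -236], 0.18],
  [[0, -246, -265], 0.21],
  [[0, -274, -295], 0.242],
], grip=100)

```text
clock: 1.28
tcp_pos: [0.4276, -0.2121, 0.1902]
orientation: [2.117, 0.209, -2.116]
contact_force: [1.4, 1.0, 0.0]
finger_gap: 1.002
```

carry_out([
  [[0, -34, -23], 0],
  [[0, -69, -46], 0],
  [[0, -103, -69], 0],
  [[0, -138, -93], 0],
  [[0, -172, -116], 0],
  [[0, -207, -139], 0],
  [[0, -241, -162], 0],
  [[0, -276, -185], 0],
  [[0, -310, -208], 0],
  [[0, -344, -232], 0],
])

```text
clock: 2.12
tcp_pos: [0.5871, 0.1711, 0.1901]
orientation: [2.117, 0.211, -2.116]
contact_force: [-0.1, 0.5, 0.6]
finger_gap: 1.002
```

```bash
python3 - <<'E'
from h import *
r=bot.capture("wrist");s=bot.state();cv2.imwrite("pics/w1.png",r["pixels"][:,:,::-1])
print(s["clock"],s["tcp_pos"],s["contact_force"],s["joint_positions"]);R=Ro.from_rotvec(s["orientation"]).as_matrix();print(R.round(3))
for t in("round_knob","round_box","square_knob"):
  for d in bot.mark_of("wrist",t)[:2]: print(t,d,R.T@(np.array(d["position"])-s["tcp_pos"])*1000)
E
```

```text
2.1667 [0.58769467 0.1820595  0.18917753] [2.54109753 6.02121073 1.73430875] [ 0.24557487  0.32204227 -0.7239498   1.52748155  0.20758463  1.36829226
 -1.85533039]
[[ 0.001  0.208 -0.978]
 [ 0.009 -0.978 -0.207]
 [-1.    -0.009 -0.003]]
round_knob {'position': [0.5874, 0.1748, 0.0978], 'p': 0.78} [91.30536656  7.85395855  2.07036985]
round_box {'position': [0.5538, 0.1643, -0.0008], 'p': 0.96} [189.76580045  12.03114389  37.41529988]
```

View pics/w1.png

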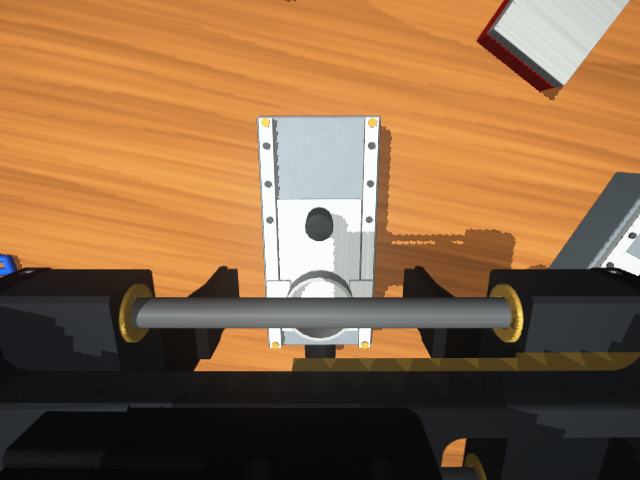

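The wrist view shows the knob top at (319,215) in front of the collar at (320,305), with the box axis upright in the picture, so the yaw matches. The pose was still swinging when I took it, so I'll settle and descend above the knob.

carry_out([
  [[0, 0, 0], 0],
  [[10, 0, 0], 0],
  [[25, 0, 0], 0],
  [[40, 0, 0], 0],
  [[55, 0, 0], 0],
  [[60, 0, 0], 0],
  [[60, 0, 0], 0],
  [[60, 0, 0], 0],
  [[60, 0, 0], 0],
  [[60, 0, 0], 0],
])

```text
clock: 3.15
tcp_pos: [0.5873, 0.1694, 0.131]
orientation: [2.119, 0.212, -2.114]
contact_force: [-0.1, 0.9, 0.3]
finger_gap: 1.001
```

```bash
python3 - <<'E'
from h import *
r=bot.capture("wrist");s=bot.state();cv2.imwrite("pics/w2.png",r["pixels"][:,:,::-1])
print(s["clock"],s["tcp_pos"],s["contact_force"]);R=Ro.from_rotvec(s["orientation"]).as_matrix();print(R.round(3))
for t in("round_knob","round_box"):
  for d in bot.mark_of("wrist",t)[:2]: print(t,d,R.T@(np.array(d["position"])-s["tcp_pos"])*1000)
E
```

```text
3.2 [0.58713983 0.16951326 0.13084389] [ 0.56147154 -0.03002444 -0.6388646 ]
[[ 0.002  0.198 -0.98 ]
 [ 0.    -0.98  -0.198]
 [-1.     0.    -0.002]]
round_knob {'position': [0.5849, 0.1732, 0.0969], 'p': 0.61} [33.94068722 -4.06318246  1.52215617]
round_box {'position': [0.5569, 0.1653, 0.0011], 'p': 0.69} [129.69134171  -1.88856733  30.69634363]
```

View pics/w2.png

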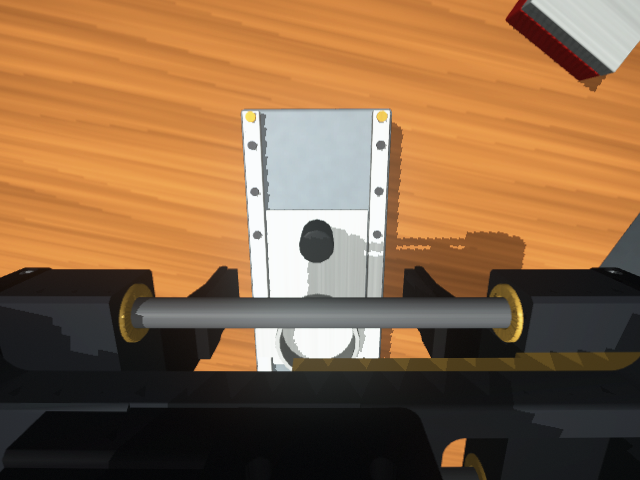

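The wrist view shows the knob at (317,241), studs at (253,146), (255,192), (257,235) and (381,145), (379,191), (377,235), and the box axis upright.

```bash
python3 - <<'E'
from h import *
r=bot.capture("wrist");s=bot.state();R=Ro.from_rotvec(s["orientation"]).as_matrix()
print(r["T"].round(3))
P=bp(r,[(253,146),(255,192),(257,235),(381,145),(379,191),(377,235)],.0585)
K=bp(r,[(316.5,248),(316.5,235)],.095)
for p in list(P)+list(K)+[(P[2]+P[5])/2,(P[1]+P[4])/2]: print(p.round(4),(R.T@(p-s["tcp_pos"])*1000).round(1))
a=(P[0]+P[3]-P[2]-P[5])[:2];print(np.degrees(np.arctan2(a[1],a[0])))
E
```

```text
[[ 0.197 -0.947 -0.253  0.658]
 [-0.98  -0.191 -0.051  0.183]
 [-0.     0.258 -0.966  0.325]
 [ 0.     0.     0.     1.   ]]
[0.6488 0.2352 0.0585] [ 71.9 -52.1 -73.7]
[0.6137 0.2284 0.0585] [ 71.9 -52.4 -38. ]
[0.5785 0.2215 0.0585] [ 71.8 -52.6  -2.1]
[0.6691 0.1378 0.0585] [ 71.9  47.4 -74.3]
[0.6341 0.1307 0.0585] [ 71.9  47.4 -38.6]
[0.5983 0.1235 0.0585] [71.8 47.4 -2. ]
[0.5883 0.1725 0.095 ] [35.3 -2.6 -2. ]
[0.5979 0.1744 0.095 ] [ 35.3  -2.5 -11.8]
[0.5884 0.1725 0.0585] [71.8 -2.6 -2.1]
[0.6239 0.1796 0.0585] [ 71.9  -2.5 -38.3]
11.232380301463664
```

carry_out([
  [[5, -2.5, -2], 0],
  [[15, -2.5, -2], 0],
  [[27, -2.5, -2], 0],
  [[39, -2.5, -2], 0],
  [[51, -2.5, -2], 0],
  [[59, -2.5, -2], 0],
  [[63, -2.5, -2], 0],
  [[63, -2.5, -2], 0],
  [[63, -2.5, -2], 0],
  [[63, -2.5, -2], 0],
])

```text
clock: 4.18
tcp_pos: [0.5885, 0.1725, 0.0674]
orientation: [2.118, 0.212, -2.115]
contact_force: [-0.7, -0.4, -0.4]
finger_gap: 0.997
```

carry_out([
  [[0, 0, 0], 0],
  [[0, 0, 0], 0],
  [[0, 0, 0], 0],
  [[0, 0, 0], 0],
  [[0, 0, 0], 0],
  [[0, 0, 0], 0],
  [[0, 0, 0], 0],
  [[0, 0, 0], 0],
  [[0, 0, 0], 0],
  [[0, 0, 0], 0],
], grip=0, grip_force=40)

```text
clock: 5.02
tcp_pos: [0.5879, 0.1722, 0.0668]
orientation: [2.116, 0.212, -2.116]
contact_force: [-0.3, -0.5, -0.6]
finger_gap: 0.325
```

carry_out([
  [[0, 0, -3], 0],
  [[0, 0, -7], 0],
  [[0, 0, -12], 0],
  [[0, 0, -18], 0],
  [[0, 0, -24], 0],
  [[0, 0, -30], 0],
  [[0, 0, -34], 0],
  [[0, 0, -36], 0],
  [[0, 0, -36], 0],
  [[0, 0, -36], 0],
])

```text
clock: 5.85
tcp_pos: [0.6231, 0.1795, 0.0667]
orientation: [2.116, 0.212, -2.117]
contact_force: [-0.6, 0.5, -0.5]
finger_gap: 0.003
```

```bash
python3 - <<'E'
from h import *
r=bot.capture("wrist");s=bot.state();cv2.imwrite("pics/w3.png",r["pixels"][:,:,::-1])
print(s)
E
```

```text
{'clock': 5.9, 'joint_positions': array([ 0.18904495,  0.48508444, -0.6675239 ,  1.58027625,  0.31649564,
        1.18735581, -1.91270693]), 'dq': array([ 0.00134206, -0.00492529, -0.0012406 ,  0.00496883, -0.00117181,
       -0.00179153,  0.00168901]), 'joint_torque': array([ 1.74349768e-02, -4.88688040e+01, -8.81300211e+00, -2.83602083e+01,
        1.59305404e-02, -9.41498950e-02, -3.64733551e-04]), 'tcp_pos': array([0.62299451, 0.17944306, 0.06669701]), 'orientation': array([ 2.11562529,  0.21219018, -2.11663508]), 'contact_force': array([-0.29663583, -0.35327165, -0.03374758]), 'wrist_torque': array([0.03367451, 0.00373694, 0.04773474]), 'finger_gap': 0.00844340423129053}
```

View pics/w3.png

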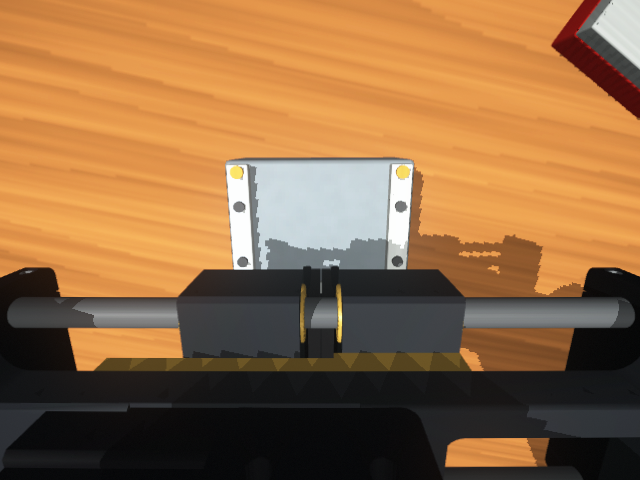

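The view is blocked by the gripper, but the gap reads 0: I pulled before the fingers had fully closed and they slipped off. I'll lift straight up, then open and go back over the knob.

carry_out([
  [[-8, 0, 0], 0],
  [[-20, 0, 0], 0],
  [[-35, 0, 0], 0],
  [[-50, 0, 0], 0],
  [[-63, 0, 0], 0],
  [[-63, 0, 9], 0],
  [[-63, 0, 18], 0],
  [[-63, 0, 27], 0],
  [[-63, 0, 36], 0],
  [[-63, 0, 36], 0],
])

```text
clock: 6.73
tcp_pos: [0.5853, 0.1716, 0.129]
orientation: [2.113, 0.211, -2.118]
contact_force: [-0.3, 0.2, 0.7]
finger_gap: 0.007
```

carry_out([
  [[0, 0, 0], 0],
  [[0, 0, 0], 0],
  [[0, 0, 0], 0],
  [[0, 0, 0], 0],
  [[0, 0, 0], 0],
  [[0, 0, 0], 0],
  [[0, 0, 0], 0],
  [[0, 0, 0], 0],
  [[0, 0, 0], 0],
  [[0, 0, 0], 0],
], grip=80)

```text
clock: 7.57
tcp_pos: [0.588, 0.1723, 0.1298]
orientation: [2.116, 0.212, -2.116]
contact_force: [0.4, 0.3, -0.8]
finger_gap: 0.677
```

```bash
python3 - <<'E'
from h import *
r=bot.capture("wrist");s=bot.state();cv2.imwrite("pics/w4.png",r["pixels"][:,:,::-1])
print(s["clock"],s["tcp_pos"],s["finger_gap"]);R=Ro.from_rotvec(s["orientation"]).as_matrix()
for d in bot.mark_of("wrist","round_knob")[:2]: print(d,R.T@(np.array(d["position"])-s["tcp_pos"])*1000)
E
```

```text
7.6167 [0.58800728 0.17227139 0.12983663] 0.7247358174404332
{'position': [0.5816, 0.175, 0.0962], 'p': 0.9} [33.63612994 -3.94871801  5.73930895]
```

View pics/w4.png

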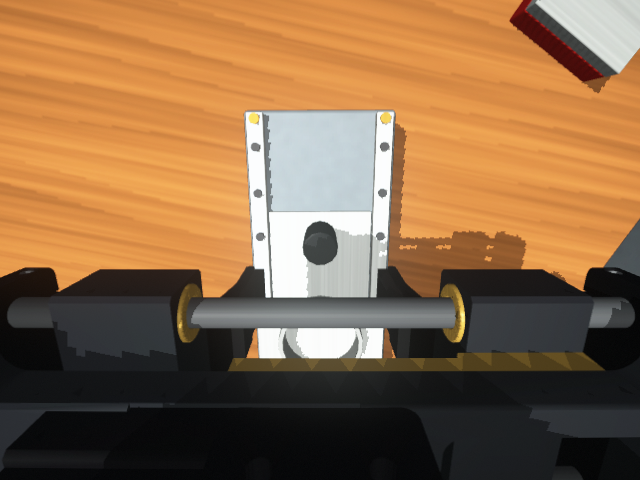

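The knob is at (320,246), level with the shut studs at (260,237) and (380,236), so the plate hasn't moved and the jaws are centred on it. I'll go back down and this time close for long enough.

carry_out([
  [[5, 0, 0], 0],
  [[15, 0, 0], 0],
  [[27, 0, 0], 0],
  [[39, 0, 0], 0],
  [[51, 0, 0], 0],
  [[59, 0, 0], 0],
  [[63, 0, 0], 0],
  [[63, 0, 0], 0],
  [[63, 0, 0], 0],
  [[63, 0, 0], 0],
])

```text
clock: 8.5
tcp_pos: [0.5885, 0.1725, 0.0674]
orientation: [2.118, 0.212, -2.115]
contact_force: [0.4, 0.1, 1.2]
finger_gap: 0.8
```

carry_out([
  [[0, 0, 0], 0],
  [[0, 0, 0], 0],
  [[0, 0, 0], 0],
  [[0, 0, 0], 0],
  [[0, 0, 0], 0],
  [[0, 0, 0], 0],
  [[0, 0, 0], 0],
  [[0, 0, 0], 0],
  [[0, 0, 0], 0],
  [[0, 0, 0], 0],
], grip=0, grip_force=50)

```text
clock: 9.33
tcp_pos: [0.588, 0.1723, 0.0668]
orientation: [2.116, 0.212, -2.116]
contact_force: [-0.8, -0.2, 0.9]
finger_gap: 0.124
```

carry_out([
  [[0, 0, 0], 0],
  [[0, 0, 0], 0],
  [[0, 0, 0], 0],
  [[0, 0, 0], 0],
  [[0, 0, 0], 0],
  [[0, 0, 0], 0],
  [[0, 0, 0], 0],
  [[0, 0, 0], 0],
  [[0, 0, 0], 0],
  [[0, 0, 0], 0],
])

```text
clock: 10.17
tcp_pos: [0.588, 0.1722, 0.0668]
orientation: [2.116, 0.212, -2.116]
contact_force: [-0.5, -1.0, 0.5]
finger_gap: 0.002
```

The gap is 0 again, so the knob isn't between the fingers. I need an outside view of the fingers relative to the knob.

```bash
python3 - <<'E'
from h import *
s=bot.state(); ims=[]
for c,h in(("scene",110),("top",80)):
    r=bot.capture(c);T=np.linalg.inv(r["T"])
    def pj(p): return cv2.projectPoints(np.array([p],float),cv2.Rodrigues(T[:3,:3])[0],T[:3,3],r["K"],np.array(r["D"],float))[0].ravel()
    t=pj(s["tcp_pos"]);print(c,t,bot.mark_of(c,"round_knob")[:2]);u,v=t.astype(int)
    im=r["pixels"][:,:,::-1].copy();cv2.imwrite(f"pics/{c}5full.png",im)
    ims.append(cv2.resize(im[v-60:v+60,u-60:u+60],(400,400),interpolation=2))
cv2.imwrite("pics/c5.png",np.hstack(ims)) 
E
```

```text
scene [408.62457999 301.68180108] [{'position': [0.584, 0.1707, 0.0921], 'p': 0.85}]
top [192.92072611 221.48089813] []
```

View pics/c5.png

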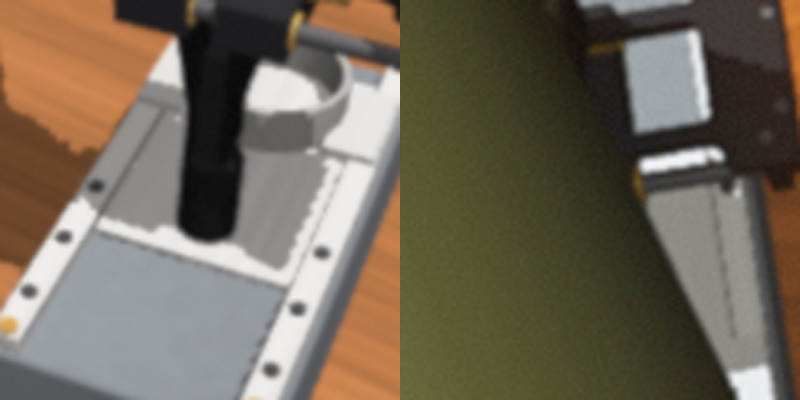

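In the scene crop (left half) the whole knob stands unobstructed at about (208,190), level with the shut studs at (97,186) and (322,252). The closed fingers come down behind it, on the collar side. The fingers closed slightly behind the knob, and the plate is still shut. From here the closed fingers can push the knob gently the right way, and I'll watch the force.

carry_out([
  [[0, 0, -1], 0],
  [[0, 0, -2], 0],
  [[0, 0, -3], 0],
  [[0, 0, -4], 0],
  [[0, 0, -5], 0],
  [[0, 0, -6], 0],
  [[0, 0, -7], 0],
  [[0, 0, -8], 0],
  [[0, 0, -9], 0],
  [[0, 0, -10], 0],
])

```text
clock: 11.2
tcp_pos: [0.5979, 0.1743, 0.0668]
orientation: [2.116, 0.212, -2.116]
contact_force: [-0.6, -0.2, 0.0]
finger_gap: 0.005
```

```bash
python3 - <<'E'
from h import *
s=bot.state();print(s["contact_force"],s["wrist_torque"],s["tcp_pos"])
r=bot.capture("scene");im=r["pixels"][:,:,::-1]
cv2.imwrite("pics/s6.png",cv2.resize(im[230:400,330:490],(640,680),interpolation=2)[:600])
print(bot.mark_of("scene","round_knob")[:2])
E
```

```text
[-0.56030637 -0.17627871  0.01457254] [ 0.01413491 -0.03304476 -0.07183371] [0.59789103 0.17425037 0.06680322]
[{'position': [0.5817, 0.1705, 0.0944], 'p': 0.88}]
```

View pics/s6.png

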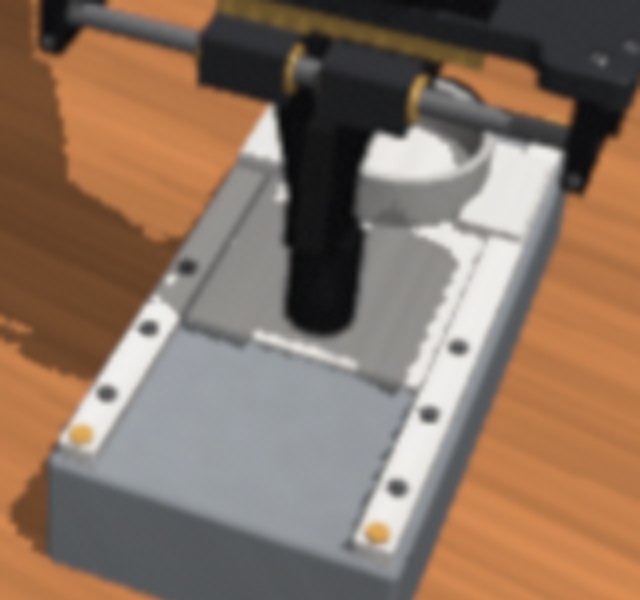

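The knob is still at shut, with its base at (320,320) level with the studs at (187,268) and (458,346). The finger ends show at about (322,258), which is above the knob's lower half, and there was no contact. So the true fingertip differs from the reported TCP, and I'll quantify by how much.

```bash
python3 - <<'E'
from h import *
s=bot.state();R=Ro.from_rotvec(s["orientation"]).as_matrix()
r=bot.capture("scene");T=np.linalg.inv(r["T"])
pj=lambda p,r=r,T=T: cv2.projectPoints(np.array([p],float),cv2.Rodrigues(T[:3,:3])[0],T[:3,3],r["K"],np.array(r["D"],float))[0].ravel()
print("tcp px",pj(s["tcp_pos"]),"front edge",pj(s["tcp_pos"]-R[:,2]*.0095))
for z in(.067,.08,.095,.105): 
    P=bp(r,[(410.5,294.5)],z)[0]; print(z,P,"tool mm",R.T@(P-s["tcp_pos"])*1000)
w=bot.capture("wrist");print("f",w["K"],"D",w["D"]);C=w["T"]
Tw=np.linalg.inv(C);print("tcp in cam",Tw[:3,:3]@s["tcp_pos"]+Tw[:3,3])
print("tip depth from gap",w["K"][0,0]*.087/166)
for k in(0,.01,.02,.03): 
  p=s["tcp_pos"]+[0,0,k]
  print(k,[pj(p+R[:,1]*y-R[:,2]*.0095,w,Tw).round(0) for y in(-.0435,.0435)])
E
```

```text
tcp px [406.24583025 306.05251846] front edge [403.97688427 310.22453702]
0.067 [0.57307115 0.16662539 0.067     ] tool mm [-0.19700548  2.53786263 25.88632212]
0.08 [0.5872463  0.17351751 0.08      ] tool mm [-13.19667839  -1.4037609   10.62499095]
0.095 [0.60360224 0.18146995 0.095     ] tool mm [-28.19630099  -5.95178806  -6.98423733]
0.105 [0.6145062  0.18677158 0.105     ] tool mm [-38.19604939  -8.98380616 -18.72372284]
f [[331.38974136   0.         320.56223889]
 [  0.         331.38974136 235.79166564]
 [  0.           0.           1.        ]] D [-0.00786905  0.          0.          0.          0.        ]
tcp in cam [-0.00036209  0.01980535  0.20678707]
tip depth from gap 0.17368016565234215
0 [array([249., 253.]), array([390., 253.])]
0.01 [array([246., 258.]), array([394., 258.])]
0.02 [array([242., 264.]), array([398., 264.])]
0.03 [array([238., 271.]), array([402., 270.])]
```

```bash
python3 - <<'E'
import cv2
a=cv2.imread("pics/w2.png")[230:400,170:330];b=cv2.imread("pics/scene5full.png")[200:340,330:490]
cv2.imwrite("pics/c7.png",cv2.hconcat([cv2.resize(a,(400,425)),cv2.resize(b,(400,425))]))
E
```

```text
(no output)
```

View pics/c7.png

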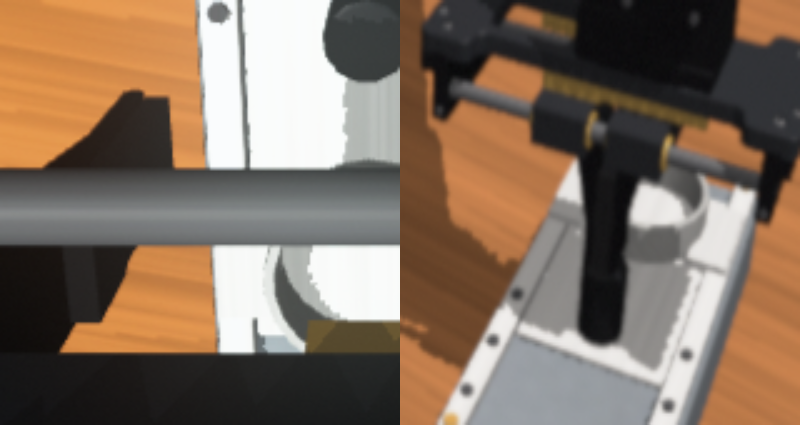

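The left crop shows the open fingertip's corner at wrist pixel (238,268). That, the scene tip at (410,294) and the zero contact all put the real fingertips about 30 mm above the reported TCP. The jaws simply closed over the knob's top. I'll lift a little, move back 10 mm, open to 60%, then go down to a reported TCP z of about 0.040.

carry_out([
  [[-8, 0, 0], 0],
  [[-12, 0, 5], 0],
  [[-12, 0, 10], 0],
  [[-12, 0, 10], 0],
  [[-12, 0, 10], 0],
  [[-12, 0, 10], 0],
  [[-12, 0, 10], 0],
  [[-12, 0, 10], 0],
  [[-12, 0, 10], 0],
  [[-12, 0, 10], 0],
], grip=60)

```text
clock: 12.23
tcp_pos: [0.588, 0.1723, 0.0787]
orientation: [2.116, 0.212, -2.117]
contact_force: [-0.2, 0.2, 0.2]
finger_gap: 0.582
```

carry_out([
  [[2, 0, 0], 0],
  [[7, 0, 0], 0],
  [[12, 0, 0], 0],
  [[17, 0, 0], 0],
  [[22, 0, 0], 0],
  [[27, 0, 0], 0],
  [[31, 0, 0], 0],
  [[35, 0, 0], 0],
  [[38, 0, 0], 0],
  [[38, 0, 0], 0],
])

```text
clock: 13.07
tcp_pos: [0.5875, 0.172, 0.04]
orientation: [2.115, 0.212, -2.117]
contact_force: [-0.5, 0.5, -1.0]
finger_gap: 0.595
```

carry_out([
  [[0, 0, 0], 0],
  [[0, 0, 0], 0],
  [[0, 0, 0], 0],
  [[0, 0, 0], 0],
  [[0, 0, 0], 0],
  [[0, 0, 0], 0],
  [[0, 0, 0], 0],
  [[0, 0, 0], 0],
  [[0, 0, 0], 0],
  [[0, 0, 0], 0],
], grip=0, grip_force=40)

```text
clock: 13.9
tcp_pos: [0.588, 0.1729, 0.041]
orientation: [2.117, 0.213, -2.116]
contact_force: [-0.1, 2.3, 1.4]
finger_gap: 0.287
```

The jaws have stopped at 0.287 (25 mm), so the knob is gripped. Now the pull.

carry_out([
  [[0, 0, 0], 0],
  [[0, 0, -3], 0],
  [[0, 0, -8], 0],
  [[0, 0, -14], 0],
  [[0, 0, -20], 0],
  [[0, 0, -26], 0],
  [[0, 0, -31], 0],
  [[0, 0, -34], 0],
  [[0, 0, -36], 0],
  [[0, 0, -36], 0],
])

```text
clock: 14.73
tcp_pos: [0.6237, 0.1802, 0.041]
orientation: [2.117, 0.213, -2.116]
contact_force: [-0.0, 4.0, 3.1]
finger_gap: 0.285
```

carry_out([
  [[0, 0, 0], 0],
  [[0, 0, 0], 0],
  [[0, 0, 0], 0],
  [[0, 0, 0], 0],
  [[0, 0, 0], 0],
  [[0, 0, 0], 0],
  [[0, 0, 0], 0],
  [[0, 0, 0], 0],
  [[0, 0, 0], 0],
  [[0, 0, 0], 0],
])

```text
clock: 15.57
tcp_pos: [0.6233, 0.1802, 0.0411]
orientation: [2.117, 0.214, -2.116]
contact_force: [0.2, 4.9, 2.4]
finger_gap: 0.288
```

Still gripping after 36 mm of travel. I'll let go (to 60%) and lift clear.

carry_out([
  [[0, 0, 0], 0],
  [[0, 0, 0], 0],
  [[0, 0, 0], 0],
  [[0, 0, 0], 0],
  [[0, 0, 0], 0],
  [[0, 0, 0], 0],
  [[0, 0, 0], 0],
  [[0, 0, 0], 0],
  [[0, 0, 0], 0],
  [[0, 0, 0], 0],
], grip=65)

```text
clock: 16.4
tcp_pos: [0.6233, 0.1794, 0.0408]
orientation: [2.116, 0.212, -2.116]
contact_force: [-0.6, 0.2, -0.5]
finger_gap: 0.65
```

carry_out([
  [[-8, 0, 0], 0],
  [[-20, 0, 0], 0],
  [[-35, 0, 0], 0],
  [[-52, 0, 0], 0],
  [[-69, 0, 0], 0],
  [[-86, 0, 0], 0],
  [[-100, 0, 0], 0],
  [[-110, 0, 0], 0],
  [[-115, 0, 0], 0],
  [[-115, 0, 0], 0],
])

```text
clock: 17.23
tcp_pos: [0.624, 0.1798, 0.1574]
orientation: [2.119, 0.212, -2.114]
contact_force: [-0.4, -0.0, -0.0]
finger_gap: 0.653
```

```bash
python3 - <<'E'
from h import *
s=bot.state();print(s["clock"],s["tcp_pos"],s["contact_force"],s["finger_gap"])
r=bot.capture("scene");im=r["pixels"][:,:,::-1];w=bot.capture("wrist")["pixels"][:,:,::-1]
cv2.imwrite("pics/f8.png",cv2.hconcat([cv2.resize(im[160:400,160:480],(400,300)),cv2.resize(w,(400,300))]))
for c,t in(("scene","round_knob"),("wrist","round_knob"),("scene","square_knob")): print(c,t,bot.mark_of(c,t)[:1])
E
```

```text
17.2333 [0.62395448 0.1797517  0.15736713] [-0.42706114 -0.0301711  -0.00573817] 0.6530787868627939
scene round_knob [{'position': [0.6179, 0.1789, 0.0933], 'p': 0.56}]
wrist round_knob [{'position': [0.6228, 0.181, 0.0966], 'p': 0.61}]
scene square_knob [{'position': [0.5899, -0.1831, 0.0956], 'p': 0.59}]
```

View pics/f8.png

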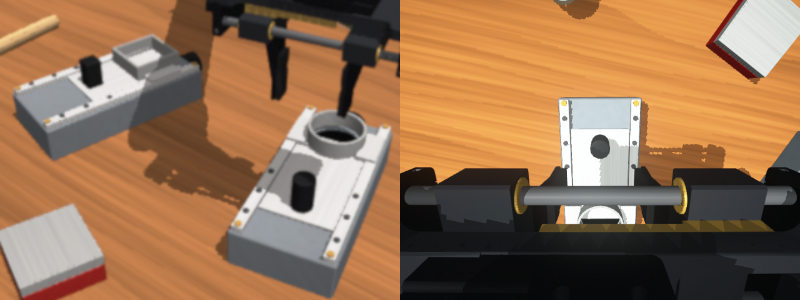

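The knob at (303,190) stands level with the middle studs, and the round port is half open, showing dark at (345,130). The square box is still shut and the gripper is clear. Handing in.

```bash
python3 -c "
from station import bot
print(bot.finish_job())"
```

```text
the job is handed in; nothing more can be done
None
```

The round-collared box's shutter is at its middle stop and the port stands half open. I gripped its knob, slid it 36 mm away from the collar, let go and lifted clear. I handed in at about 17.4 s, under the 38 s limit.

**Last checks:**
- **Knob position:** the networks put it at x ≈ 0.618 (scene camera) and 0.623 (wrist camera). The middle studs are at about 0.624. The scene value is 6 mm off, slightly beyond its stated accuracy. In the picture the knob is level with the middle studs and the port shows half dark.
- **Square box:** its knob has not moved beyond measuring error, and the plate still looks shut.
- **Gripper:** it was clear of everything, with contact force near zero.

**What went wrong on the way:** the first two grips closed on nothing, and a short push also missed the knob. The real fingertips sit about 30 mm higher than the reported TCP, so the jaws closed just above the knob. None of these attempts touched anything. I found the offset in the wrist and scene pictures, went lower, and the next grip held, with the jaws stopping at about 25 mm.

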